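Pack the reusable instruments into the sterilising basket

TASK

Clear up after the skull-base training session: put the four reusable steel instruments into the wire sterilising basket, each one the same way up as it lies now and centred on the mat that has the colour of its own band, with the three long ones lying along the length of their mats (either end first). Leave the white plastic single-use scalpel and bowl where they are on the bench.

Things in the scene. Friction and masses are not known exactly. Their poses are not given: they have to be found in the camera images.
- scalpel_handle: Reusable scalpel handle without blade: flat bare-steel bar 100 mm long, 12 mm wide and 9 mm high (last 28 mm at its +x end narrowed to 6 mm), with a blue band around it. Lies loose on the black bench. Origin at the centre of its underside, midway along its length; x along its length, y across, z up. Grip it across y at the origin.
- suction_handle: Suction handpiece: bare-steel bar grip 68 mm long (from x = -50 to +18 mm), 14 mm wide and 12 mm high, continued at +x by a thin 5 mm tube, 100 mm in all, with a yellow band. Lies loose on the black bench. Origin at the centre of its underside, midway along its length; x along its length, y across, z up. Grip it across y at the origin.
- drill_handpiece: Drill handpiece: bare-steel bar body 16 mm wide and 14 mm high with a round upright head (24 mm across, 18 mm high) at its +x end, 100 mm in all, with a red band. Lies loose on the black bench. Origin at the centre of its underside, midway along its length; x along its length, y across, z up. Grip it across y at the origin.
- steel_bowl: Small round steel bowl, open at the top, 30 mm high, outside 45 mm across at the rim narrowing to 34 mm at the foot, wall 3 mm; its top 10 mm is a green band, seen from above as a green rim. Stands upright on the bench; origin at the centre of its underside, z up. Can be gripped across the outside in any direction near half height or higher.
- plastic_scalpel: Single-use look-alike: the shape and size of the scalpel handle (100 x 12 x 9 mm) but all white plastic, no coloured band. Loose on the bench, to be left where it is. Origin at the centre of its underside, x along its length.
- plastic_bowl: Single-use look-alike: the shape and size of the steel bowl (45 mm across, 30 mm high) but all white plastic, no coloured rim. Loose on the bench, to be left where it is. Origin at the centre of its underside.
- mat_blue: Blue silicone mat, 125 mm (its x) by 60 mm (its y), 4 mm thick; origin at the centre of its underside. Fixed on the floor of the wire-mesh steel basket, itself fixed to the bench. The four mats lie two by two, all parallel to the basket: centres 140 mm apart along x, 110 mm along y; which colour is where changes.
- mat_yellow: Yellow silicone mat, 125 mm (its x) by 60 mm (its y), 4 mm thick; origin at the centre of its underside. Fixed on the floor of the wire-mesh steel basket, itself fixed to the bench. The basket is open above, 290 mm (x) by 235 mm (y) inside, walls 5 mm thick, rim 36 mm above the bench and 32 mm above the mats' undersides.
- mat_green: Green silicone mat, 125 mm (its x) by 60 mm (its y), 4 mm thick; origin at the centre of its underside. Fixed on the floor of the wire-mesh steel basket, itself fixed to the bench. Each mat's centre is 62 mm from the nearest long wall of the basket and 75 mm from the nearest short one.
- mat_red: Red silicone mat, 125 mm (its x) by 60 mm (its y), 4 mm thick; origin at the centre of its underside. Fixed on the floor of the wire-mesh steel basket, itself fixed to the bench. Layout and basket: as told under the other mats.
Mind the look-alikes: they are no part of the job. Leave any red look-alike of the suction_handle alone.

How it is judged:
By the outcome, as a careful person would: the job done as asked, in the order asked, and still so for the second after the job is handed in, with the robot touching nothing.
It also fails if it takes over 118 s, if anything falls off the work surface, if the arm or the gripper's body presses on something with over 40 N, if the wrist force passes 120 N, or if a joint passes its speed limit or range.

ROBOT

A 7-joint arm with a two-finger parallel gripper is mounted at the origin on the work surface. World frame = base frame: x ahead of the robot, y to its left, z up, the work surface at z = 0. Lengths are in mm, angles in rad, forces in N, time in s.
With the tool pointing down it reaches from about 400 to 875 mm from the base axis. Payload 19.3 kg.
Tool frame: the origin (TCP) lies at the very end of the fingers, on their centre line; the grasp point (between the pads) lies robot.grip_depth behind it (robot.grip_depth is the distance from the TCP to the grasp point, in mm); z points along the fingers, y is the line along which they close (so a half turn about z gives the same grasp; the last joint's range is limited). The gripper opens to 85 mm and grips with 20 to 120 N. Pads are 22 mm wide; open, the fingers measure 114 mm over their backs; the gripper's body (76 mm by 85 mm) begins 54 mm behind the grasp point. The pads swing forward as they close: fully open they stand 13 mm farther back than shut.
Start: joints at [-1.289, 0.521, -0.036, 1.599, 0.021, 1.021, -0.113], TCP at [215.386, 586.706, 231.291] pointing down, gripper open.
Joint ranges: [-2.91, 2.91], [-0.3, 2.13], [-1.5, 1.42], [0.17, 2.43], [-1.26, 4.41], [0.16, 1.93], [-2.52, 2.52]. Speed limits (rad/s): [1.89, 1.89, 2.39, 2.39, 3.01, 3.01, 3.01].

INTERFACE

Orientations are given as a unit quaternion [w, x, y, z].
In Python, from station import robot gives the robot as it stands. Calls block until the motion is done:
- robot.reach(position, orientation): joint-space move of the TCP to a pose.
- robot.move_linear(position, orientation=None, speed=150): straight line of the TCP; orientation=None keeps the orientation; speed is the mean speed in mm/s.
- robot.goto_joints(angles): joint-space move.
- robot.command_gripper(opening): opening from 0.0 (shut) to 1.0 (fully open); the grip force is fixed at half the most; returns when the fingers have stopped.
- robot.hold(seconds).
- robot.inverse_kinematics(position, orientation): joint angles nearest the present ones, or None.
- robot.state(): the state.
- robot.read_camera(name): name is "side" or "top"; returns the picture (420x560x3 uint8, red, green, blue); there is no depth.
- robot.camera_params(name): a dict with "fx", "fy", "cx", "cy" (pixels), "k1" (the pictures are not rectified: a ray, as slopes to the right and down, at radius r is drawn at 1 + k1 r^2 times it, then the intrinsics apply), "origin" and "rotation" of the camera in the world. Camera axes: x right, y down, z forward; pixel columns grow to the right and rows downward; lengths in mm; the calibration is good to about 2 mm. A picture is of the moment at which its call begins. camera_params takes no time and is no camera call.
A pose or a line that the arm cannot do raises robot.IKError and nothing moves.
- robot.finish_job(): hands the job in; it is judged then, once.
The state is a dict: "t": time; "joint_pos": joint angles; "dq": joint speeds; "tau": joint torques, N m; "eef_pos": TCP position; "eef_rot": TCP orientation; "force": force on the tool from outside, world axes, zero at the start; "moment": the same for the moment, N m; "gripper_width": opening from 0.0 (shut) to 1.0 (fully open); "grasp_force": force on a finger pad.
Only numpy, scipy, OpenCV 4.12 (cv2) and the standard library are available. Lean on these libraries where they do the work, as an engineer would, in place of code of your own. Each camera call takes 0.05 s, during which the arm holds its last target. There are 200 camera calls.

## Working session

There is one attempt and no reset: what is moved stays moved. The work goes in short steps, each a Python script; the robot and the scene stay as the last script left them, time stands still between calls to the robot, and variables do not carry over. Pictures are saved under pics/ and viewed, at most 14 in all, crops included, and the job is handed in when it is done.

```bash
mkdir -p pics; ls; python3 - <<'E'
from station import robot
import cv2
print(robot.state()); print(robot.grip_depth)
for n in("top","side"):
    print(n,robot.camera_params(n)); cv2.imwrite(f"pics/{n}0.png",robot.read_camera(n)[:,:,::-1])
E
```

```text
pics
{'t': 0.0, 'joint_pos': array([-1.28924101,  0.52198773, -0.03632581,  1.59996619,  0.0211872 ,
        1.02112325, -0.11279856]), 'dq': array([-0.0011456 , -0.00115509,  0.00054298, -0.00012361,  0.00079545,
       -0.00065444, -0.00104826]), 'tau': array([-1.74357087e-03, -9.27093029e+01,  1.97926417e+00, -3.69953585e+01,
        1.77952449e-02,  7.87282304e-03, -1.68457854e-05]), 'eef_pos': array([215.26121257, 586.41561537, 230.7571042 ]), 'eef_rot': array([-6.23386457e-05,  1.74980842e-01,  9.84571685e-01, -5.46468432e-04]), 'force': array([-0.6689261 ,  0.33263869, -0.22650331]), 'moment': array([-0.02247488,  0.0536377 ,  0.01956313]), 'grasp_force': 0.0, 'gripper_width': 1.0006362294831583}
18.700000000000003
top {'fx': 454.5726316754703, 'fy': 454.5726316754703, 'cx': 282.71337653388395, 'cy': 207.06329877277466, 'k1': 0.009512857819536282, 'origin': array([ 341.00689792,  -54.70958324, 1114.53638222]), 'rotation': array([ 0.07404066, -0.69466601,  0.71165734, -0.07416839])}
side {'fx': 449.4866022810388, 'fy': 449.4866022810388, 'cx': 281.8587773177218, 'cy': 211.37247160578903, 'k1': -0.016703577364646772, 'origin': array([ 408.69050097, -660.99563875,  646.88587488]), 'rotation': array([-0.39903143,  0.91123939, -0.09147301,  0.04527   ])}
```

View pics/top0.png

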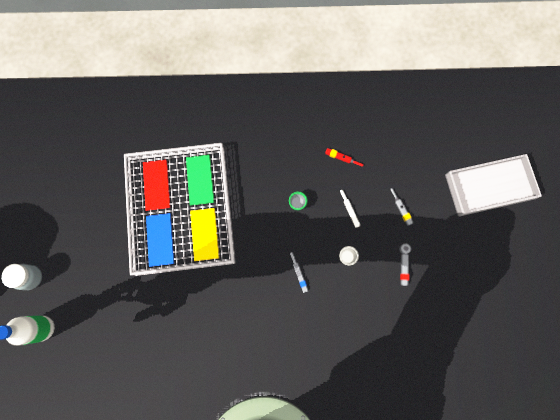

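View pics/side0.png

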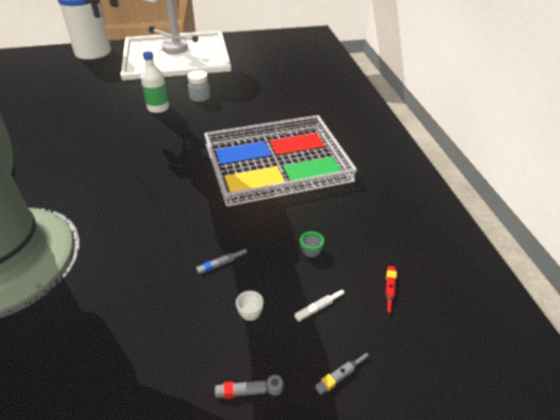

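Top view: the basket is at left (125-235, 145-275) with red (156,185), green (200,180), blue (160,240) and yellow (205,235) mats. The steel bowl is at (298,201), the blue scalpel at (299,272), the yellow suction handle at (401,206) and the red drill at (405,265). The white look-alikes are at (350,208) and (348,256), and the red one is at (344,158). The side view shows the same layout.

```bash
cat > h.py <<'E'
from station import robot
import cv2, numpy as np
from scipy.spatial.transform import Rotation as R
def rot(q): return R.from_quat(q,scalar_first=True)
def ray(n,px):
    p=robot.camera_params(n); px=np.atleast_2d(px).astype(float)
    d=(px-[p["cx"],p["cy"]])/[p["fx"],p["fy"]]; s=d.copy()
    for _ in range(5): s=d/(1+p["k1"]*(s**2).sum(1,keepdims=True))
    return np.array(p["origin"]), rot(p["rotation"]).apply(np.c_[s,np.ones(len(s))])
def onz(n,px,z):
    o,d=ray(n,px); return o+d*((z-o[2])/d[:,2])[:,None]
def proj(n,P):
    p=robot.camera_params(n); c=rot(p["rotation"]).inv().apply(np.atleast_2d(P)-p["origin"]); s=c[:,:2]/c[:,2:]
    return s*(1+p["k1"]*(s**2).sum(1,keepdims=True))*[p["fx"],p["fy"]]+[p["cx"],p["cy"]]
def tri(a,b):
    o1,d1=ray("top",a); o2,d2=ray("side",b); d1=d1[0];d2=d2[0]
    k=np.linalg.lstsq(np.c_[d1,-d2],o2-o1,rcond=None)[0]
    p,q=o1+k[0]*d1,o2+k[1]*d2
    return (p+q)/2, np.linalg.norm(p-q)
def hsvmask(im,c):
    h=cv2.cvtColor(im,cv2.COLOR_RGB2HSV); S=(h[...,1]>120)&(h[...,2]>60); H=h[...,0].astype(int)
    return (S&{"red":(H<8)|(H>172),"yellow":(H>20)&(H<34),"green":(H>50)&(H<85),"blue":(H>100)&(H<118)}[c]).astype(np.uint8)
def blobs(m,lo=8):
    n,l,s,c=cv2.connectedComponentsWithStats(m)
    return sorted([(int(s[i,4]),c[i].round(1),l==i) for i in range(1,n) if s[i,4]>=lo],key=lambda t:-t[0])
E
python3 - <<'E'
from h import *
im={n:cv2.imread(f"pics/{n}0.png")[:,:,::-1].copy() for n in("top","side")}
for c in("red","yellow","green","blue"):
    B={n:blobs(hsvmask(im[n],c)) for n in im}
    for n in B: print(c,n,[(a,list(p),onz(n,p,8)[0,:2].round(0)) for a,p,_ in B[n][:5]])
    m,e=tri(B["top"][0][1],B["side"][0][1]); print(" mat",m.round(1),e.round(1))
    r=cv2.minAreaRect(np.argwhere(B["top"][0][2])[:,::-1].astype(np.float32)); q=onz("top",cv2.boxPoints(r),8); L=np.diff(q[:,:2],axis=0); print(" sides",np.linalg.norm(L,axis=1).round(),"ang",np.degrees(np.arctan2(L[:,1],L[:,0])).round(1))
g=cv2.cvtColor(im["top"],cv2.COLOR_RGB2HSV)[...,2]
print(np.percentile(g[140:300,270:430],[5,50,80,90]))
a=cv2.resize(im["top"][145:300,280:420],None,fx=5,fy=5)[:600]; cv2.imwrite("pics/ct.png",cv2.resize(im["top"][180:300,285:420],None,fx=4.9,fy=4.9,interpolation=0)[:,:,::-1])
m=(g>75).astype(np.uint8)
for A,p,_ in blobs(m[140:300,270:430],20): print(A,p+[270,140])
E
```

```text
red top [(1222, [np.float64(155.8), np.float64(184.7)], array([642., 260.])), (110, [np.float64(343.5), np.float64(157.4)], array([ 702., -216.])), (61, [np.float64(404.6), np.float64(276.6)], array([ 399., -347.])), (36, [np.float64(358.1), np.float64(163.2)], array([ 686., -252.])), (34, [np.float64(327.4), np.float64(151.4)], array([ 719., -175.]))]
red side [(780, [np.float64(296.4), np.float64(143.2)], array([643., 258.])), (204, [np.float64(390.1), np.float64(287.4)], array([ 704., -216.])), (183, [np.float64(228.2), np.float64(389.7)], array([ 400., -346.])), (79, [np.float64(389.2), np.float64(305.7)], array([ 688., -252.])), (45, [np.float64(391.0), np.float64(267.2)], array([ 723., -172.]))]
 mat [643.  260.5   6. ] 0.6
 sides [ 64. 130.  63.] ang [ -86.9 -174.3   92.9]
yellow top [(1311, [np.float64(204.1), np.float64(234.2)], array([513., 137.])), (54, [np.float64(406.3), np.float64(216.4)], array([ 546., -363.])), (49, [np.float64(332.8), np.float64(153.0)], array([ 715., -189.]))]
yellow side [(912, [np.float64(253.8), np.float64(178.6)], array([515., 137.])), (142, [np
[... 738 characters left out ...]
np.float64(159.3), np.float64(239.5)], array([503., 247.])), (145, [np.float64(4.7), np.float64(331.6)], array([294., 601.])), (40, [np.float64(302.6), np.float64(283.4)], array([ 388., -101.]))]
blue side [(775, [np.float64(242.2), np.float64(152.5)], array([503., 244.])), (114, [np.float64(72.1), np.float64(1.8)], array([ -54., 1478.])), (72, [np.float64(207.5), np.float64(266.0)], array([ 390., -103.])), (36, [np.float64(147.2), np.float64(55.0)], array([268., 866.]))]
 mat [503.5 247.4   5.3] 0.4
 sides [ 64. 130.  62.] ang [ -88.  -175.1   91.9]
[36. 60. 67. 71.]
370 [404.5 264.6]
321 [348.5 255.5]
303 [297.4 200.4]
258 [341.  156.6]
254 [401.9 208.6]
240 [349.8 209.4]
224 [299.  274.6]
```

View pics/ct.png

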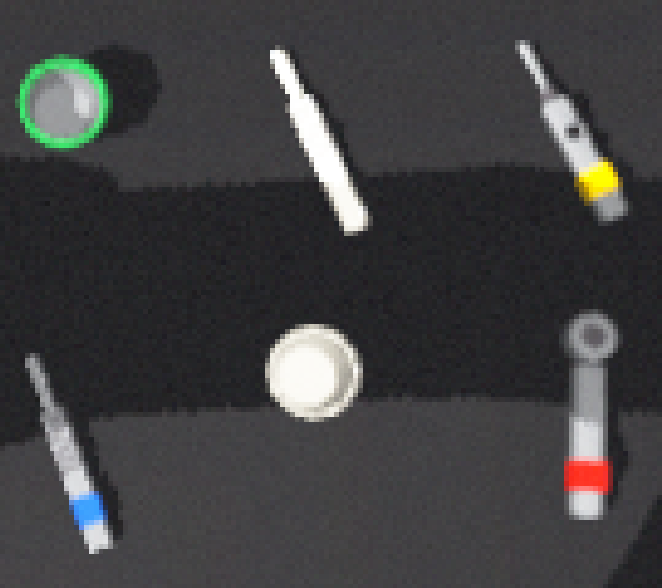

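The 4.9x crop shows every outline clearly, and all narrow ends or heads point up in the image (+x world). The mats triangulate to z of about 5-8, with 140/110 mm spacing and a yaw of about 5.5°, which matches the text.

```bash
cat > find.py <<'E'
from h import *
H={"scalpel":(9,"blue"),"suction":(12,"yellow"),"drill":(14,"red")}
def longs(n,im,centres):
    g=cv2.cvtColor(im,cv2.COLOR_RGB2HSV)[...,2]; out={}
    g=(g.astype(int)>78).astype(np.uint8)
    for k,c in centres.items():
        # component nearest the band pixel
        b=min(blobs(g,60),key=lambda t:np.min(np.linalg.norm(np.argwhere(t[2])[:,::-1]-c,axis=1)))
        P=onz(n,np.argwhere(b[2])[:,::-1],H[k][0]*.6)[:,:2]
        band=onz(n,c,H[k][0])[0,:2]
        ctr,_,V=cv2.PCACompute2(P.astype(np.float32),None)[0][0],0,cv2.PCACompute2(P.astype(np.float32),None)[1]
        x=V[0]*(1 if V[0]@(ctr-band)>0 else -1); s=(P-ctr)@x
        out[k]=(ctr+x*(s.min()+s.max())/2, np.degrees(np.arctan2(x[1],x[0])), s.max()-s.min(), b[0])
    return out
E
python3 - <<'E'
from find import *
im={n:cv2.imread(f"pics/{n}0.png")[:,:,::-1].copy() for n in("top","side")}
ct={"scalpel":[302.6,283.4],"suction":[406.3,216.4],"drill":[404.6,276.6]}
cs={"scalpel":[207.5,266],"suction":[328.4,381.6],"drill":[228.2,389.7]}
for k in ct: print(k,"band",tri(ct[k],cs[k]))
for n,c in(("top",ct),("side",cs)):
    for k,v in longs(n,im[n],c).items(): print(n,k,v[0].round(1),v[1].round(1),v[2].round(1),v[3])
print("bowl rim",tri([298.3,200.1],[311.5,239.8]))
mt=hsvmask(im["top"],"green"); 
for n,z in(("top",29),("side",29)):
    b=[t for t in blobs(hsvmask(im[n],"green"),90) if abs(t[1][0]-305)<12 and t[1][1]>190][0]
    c=cv2.convexHull(np.argwhere(b[2])[:,::-1].astype(np.float32)); e=cv2.minEnclosingCircle(c); print(n,e,onz(n,e[0],z))
E
```

```text
scalpel band (array([ 389.13094059, -101.04736288,    6.12882715]), np.float64(1.648951536061703))
suction band (array([ 546.6504738 , -363.11476779,    7.69530547]), np.float64(1.6904818374282222))
drill band (array([ 399.12486638, -346.6299584 ,    8.96406809]), np.float64(1.1668728997290194))
top scalpel [416.1 -90.8] 18.9 101.9 221
top suction [ 573.4 -350.3] 24.7 102.0 252
top drill [ 428.9 -349.4] -6.6 102.4 359
side scalpel [417.  -90.4] 18.3 102.0 378
side suction [ 573.9 -350.6] 24.5 101.9 596
side drill [ 429.2 -348.7] -5.6 100.7 953
bowl rim (array([588.67824323, -96.22936837,  31.14523196]), np.float64(0.6284581416934943))
top ((297.65789794921875, 200.42105102539062), 9.474695205688477) [[588.07867216 -94.69123398  29.        ]]
side ((311.5, 240.5), 12.589778900146484) [[589.17317655 -95.99710632  29.        ]]
```

All points check out: lengths are 101-102 mm against 100, the two views agree within 1 mm, the bands sit at z 6-9 and the rim at 31. I'll pick the scalpel handle first.

```bash
cat > act.py <<'E'
from h import *
C=np.array([578.5,199.0]); YAW=5.5
M=R.from_euler("z",YAW,degrees=True)
MAT={k:C+M.apply([a*70,b*55,0])[:2] for k,(a,b) in dict(red=(1,1),green=(1,-1),blue=(-1,1),yellow=(-1,-1)).items()}
def quat(yaw):  # tool x along yaw, z down
    return (R.from_euler("z",yaw,degrees=True)*R.from_euler("x",180,degrees=True)).as_quat(scalar_first=True)
def best(xy,z,yaws):
    q0=robot.state()["joint_pos"]; o=[]
    for y in yaws:
        j=robot.inverse_kinematics([*xy,z],quat(y))
        if j is not None and abs(j[6])<2.4: o.append((np.abs(np.array(j)-q0).max(),y))
    return min(o)[1]
def say(s):
    t=robot.state(); print(s,"t%.1f"%t["t"],t["eef_pos"].round(1),"w%.3f"%t["gripper_width"],"g%.0f"%t["grasp_force"],t["force"].round(1))
def pick(xy,yaw,z,op=.5,up=110,yaws=None):
    robot.command_gripper(op)
    y=best(xy,up,yaws or [yaw,yaw+180]); q=quat(y)
    robot.reach([*xy,up],q); robot.move_linear([*xy,z],speed=100); say("at")
    robot.command_gripper(0); say("gripped"); robot.move_linear([*xy,up],speed=120); say("lifted")
    return y
def place(xy,z,yaws,op=.4,up=110):
    y=best(xy,up,yaws); robot.reach([*xy,up],quat(y)); say("over"); robot.move_linear([*xy,z],speed=80); say("down")
    robot.command_gripper(op); robot.move_linear([*xy,up],speed=150); say("free"); return y
E
python3 - <<'E'
from act import *
print(MAT)
pick([416.5,-90.6],18.8,2.5)
cv2.imwrite("pics/s1.png",robot.read_camera("side")[:,:,::-1])
E
```

```text
{'red': array([642.9062175 , 260.45599359]), 'green': array([653.44925027, 150.96241177]), 'blue': array([503.55074973, 247.03758823]), 'yellow': array([514.0937825 , 137.54400641])}
at t4.4 [416.7 -90.6   2.8] w0.504 g0 [-0.3  0.3 -0. ]
gripped t4.8 [416.7 -90.6   3. ] w0.113 g59 [-1.5  0.6 12.8]
lifted t5.8 [416.2 -90.5 109.5] w0.112 g59 [ 0.5  0.2 -0.1]
```

View pics/s1.png

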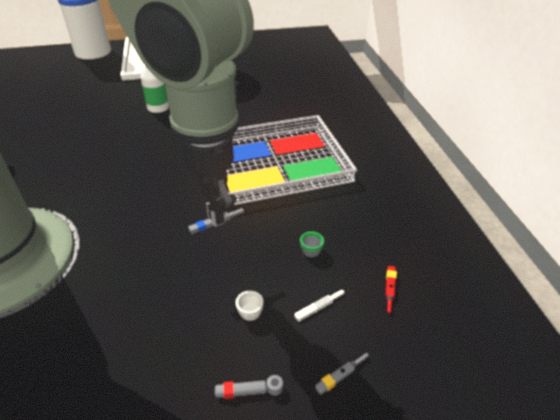

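The side view shows the scalpel handle lifted in the fingers at about (215,220), level, with everything else untouched. Now I'll place it and fetch the suction handle.

```bash
python3 - <<'E'
from act import *
place(MAT["blue"],12,[YAW,YAW+180])
pick([573.6,-350.5],24.6,4)
place(MAT["yellow"],13,[YAW,YAW+180])
E
```

```text
over t7.2 [503.8 245.4 110. ] w0.109 g59 [ 0.1 -0.1 -0.6]
down t8.5 [503.8 247.2  12.4] w0.110 g59 [-0.4 -0.2 -0.7]
free t9.7 [503.1 247.1 109.3] w0.406 g0 [-0.  -0.4 -0.7]
at t13.3 [ 574.  -350.8    4.7] w0.501 g0 [0.7 0.4 0.1]
gripped t13.7 [ 573.9 -350.6    4.7] w0.138 g59 [-2.   1.4  6.7]
lifted t14.7 [ 573.3 -350.2  109.2] w0.140 g59 [ 0.8  0.2 -0.4]
over t16.5 [514.6 136.6 110.1] w0.137 g59 [ 0.6 -0.4 -1.4]
down t17.9 [514.3 137.7  13.4] w0.140 g59 [ 1.3 -0.2 -0.9]
free t19.0 [513.7 137.6 109.3] w0.400 g0 [ 0.5 -1.2 -0. ]
```

```bash
python3 - <<'E'
from act import *
pick([429,-349],-5.7,5)
place(MAT["red"],14,[YAW,YAW+180])
y=pick([588.5,-95.3],0,10,op=.85,yaws=[0,90,180,270])
place(MAT["green"],19,[YAW,YAW+90,YAW+180,YAW+270],op=.8)
robot.reach([480,-150,250],quat(0) if y in(0,) else quat(180))
for n in("top","side"): cv2.imwrite(f"pics/{n}2.png",robot.read_camera(n)[:,:,::-1])
t=cv2.imread("pics/top2.png"); cv2.imwrite("pics/c2.png",cv2.resize(t[140:280,115:245],None,fx=4.2,fy=4.2,interpolation=0))
E
```

```text
at t22.2 [ 429.3 -349.2    5.5] w0.500 g0 [-0.6  0.1  0.4]
gripped t22.6 [ 429.3 -349.1    5.6] w0.165 g59 [-0.9  1.9  9.9]
lifted t23.6 [ 428.7 -348.7  109.4] w0.160 g59 [ 0.9  0.8 -0.5]
over t25.9 [643.3 259.  110.2] w0.166 g59 [-0.2 -0.2 -0.3]
down t27.3 [643.2 260.6  14.5] w0.166 g59 [ 0.5  0.  -1. ]
free t28.4 [642.4 260.5 109.2] w0.403 g0 [ 0.9  0.6 -0.9]
at t31.4 [588.8 -95.4  10.6] w0.854 g0 [-0.  -0.2  0.1]
gripped t31.8 [588.8 -95.3  10.8] w0.494 g60 [-3.5  1.2 12. ]
lifted t32.8 [588.2 -95.1 109.4] w0.493 g61 [ 0.1 -1.  -1.2]
over t33.8 [653.4 149.4 109.9] w0.494 g61 [-0.4 -0.9 -0.4]
down t35.0 [653.7 151.   19.3] w0.491 g61 [-0.4 -1.1 -0. ]
free t36.2 [653.  151.1 109.2] w0.802 g0 [ 0.1 -0.3 -0.7]
```

View pics/c2.png

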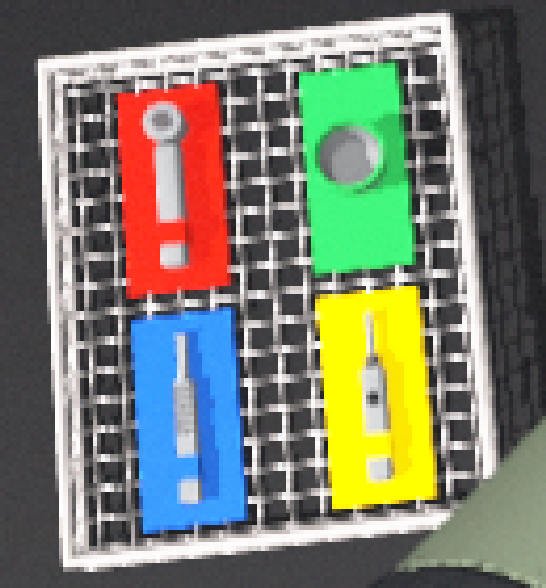

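View pics/side2.png

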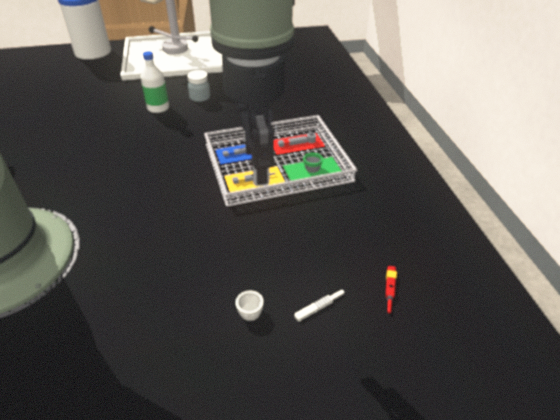

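```bash
python3 - <<'E'
from act import *
im={n:cv2.imread(f"pics/{n}2.png")[:,:,::-1].copy() for n in("top","side")}
S={n:cv2.cvtColor(im[n],cv2.COLOR_RGB2HSV) for n in im}
for n in im:
  for c,h in (("blue",9),("yellow",12),("red",14),("green",30)):
    m=proj(n,[*MAT[c],8])[0]; corners=np.array([M.apply([a*58,b*27,0])+[*MAT[c],8] for a,b in((1,1),(1,-1),(-1,-1),(-1,1))])
    roi=np.zeros(im[n].shape[:2],np.uint8); cv2.fillPoly(roi,[proj(n,corners).round().astype(int)],1)
    g=((S[n][...,1]<110)&(roi>0)).astype(np.uint8); B=blobs(g)
    px=np.argwhere(g)[:,::-1] if c!="green" else np.argwhere(B[0][2])[:,::-1]
    L=M.inv().apply(onz(n,px,8+(h if c=="green" else h*.6))-[*MAT[c],0])
    print(n,c,len(px),"x",L[:,0].min().round(1),L[:,0].max().round(1),"y",L[:,1].min().round(1),L[:,1].max().round(1),"ymean",L[:,1].mean().round(1))
E
```

```text
top blue 161 x -49.5 49.9 y -6.7 6.2 ymean -0.4
top yellow 148 x -50.8 48.7 y -7.1 7.1 ymean 0.0
top red 245 x -50.5 51.7 y -12.9 12.0 ymean -0.3
top green 162 x -18.2 15.7 y -19.7 15.5 ymean -1.5
side blue 352 x -47.9 56.1 y -36.5 22.3 ymean -5.7
side yellow 351 x -55.5 46.0 y -38.3 20.4 ymean -6.4
side red 233 x -62.7 54.0 y -21.1 18.8 ymean -0.7
side green 89 x -27.6 5.5 y -53.1 -22.5 ymean -39.2
```

The top view shows all three bars within about 1 mm of centre and along their mats, and the bowl within about 2 mm. The look-alikes are at the same pixels as before, so I'm handing in.

```bash
python3 -c "
from station import robot
print(robot.finish_job())"
```

```text
the job is handed in; nothing more can be done
None
```

The job is handed in: all four steel instruments are in the basket, centred within about 2 mm on the mats of their own colours, with the long ones lengthwise, and both white look-alikes and the red one were left untouched on the bench.

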